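# Clear the inspection plate and show the sleeve to the camera

## Robot

A 6-joint arm with a two-finger parallel gripper is mounted at the origin on a cart in front of the work surface, level with it; the furniture and walls round the work are solid. World frame = base frame: x ahead of the robot, y to its left, z up, the work surface at z = 0. Lengths are in m, angles in rad, forces in N, time in s.
With the tool pointing down it reaches from about 0.25 to 0.775 m from the base axis. Payload 4 kg.
Tool frame: the origin (TCP) lies midway between the tips of the shut fingers; the grasp point (between the pads) lies 19 mm behind it; y points along the fingers, x is the direction in which the jaws open and shut, and the axes are right-handed (so a half turn about y gives the same grasp; the last joint's range is limited). The gripper opens to 94 mm and grips with 3 to 60 N. Pads are 16 mm wide; open, the fingers measure 119 mm over their backs; the gripper's body (75 mm by 177 mm) begins 78 mm behind the grasp point.
Start: joints at [-1.445, 0.087, 1.371, -0, 1.684, -0.103], TCP at [0.125, -0.536, 0.206] pointing down, gripper open.
Joint ranges: [-3.1, 3.1], [-0.76, 2.03], [0.27, 2.55], [-1.08, 4.22], [0.17, 2.65], [-2.57, 2.57]. Speed limits (rad/s): [2.79, 2.79, 3.14, 3.14, 3.14, 3.14].

## Interface

Orientations are given as [roll, pitch, yaw] about the fixed x, y, z axes, in that order (R = Rz(yaw) Ry(pitch) Rx(roll)).
In Python, from bench import robot gives the robot as it stands.
- The arm moves only by the shell command python3 -m creep 'ROWS'. ROWS is JSON, a list of rows, each a list of 7 numbers: the shift along the tool's x, y, z in mm, then the turn, a rotation vector about the tool's x, y, z in degrees, then the closure in counts, from 0 (fully open) to 255 (shut). A call has 1 to 5 rows; each row is the pose to reach, as a shift and turn from the pose commanded when the call began, along the tool's axes at that moment; what a row does not reach only later rows make up. A row lasts 1/8 s, in which the tool goes at most 62.5 mm and 10.7 degrees, less where a joint would pass 70% of its speed; a pose out of reach is approached as far as the arm can. A call with a gripper value outside its range is refused whole. The fingers move at their own pace and stop on an object; the grip force is fixed at half the most. Time passes only in rows, so rows that repeat a pose let the fingers close. It gives the time, the measured TCP pose, the force and the opening at its end, in the units of the state.
- robot.get_obs(): the state, without advancing time (a new reading comes with each control period).
- robot.snapshot(name): name is "scene" or "top"; returns a dict with "color" (420x560x3 uint8, blue, green, red), "fx", "fy", "cx", "cy" (pixels), "k1" (the pictures are not rectified: a ray, as slopes to the right and down, at radius r is drawn at 1 + k1 r^2 times it, then the intrinsics apply), "world_from_camera" (4x4, takes a point from camera to world coordinates). Camera axes: x right, y down, z forward; pixel columns grow to the right and rows downward; lengths in m; the calibration is good to about 2 mm. A picture is of the moment at which its call begins. There is no depth.
- robot.close_job(): hands the job in, once; it reports no verdict.
Trained networks look in the newest picture that a camera, given by its name, has taken for a name from the list of things; names that differ only in an ending like _2 or _b are one class to them, and where a whole thing is asked for, a point or a joint stands for the part that bears it (a point fixed in the world has none). Each returns a list of dicts, best first, with "p" (0 to 1); they miss things now and then, are a little off and sometimes report something else, mostly with a low value. They report only what shows in the picture. A call takes as long as a camera call. They do not tell look-alikes from the thing itself.
- robot.spot_in(name, camera): "point" ([x, y, z] in m, in world coordinates, good to about 4 mm: the middle of the surface that is visible of it).
- robot.landmark_of(name, camera): "point" ([x, y, z] in m, in world coordinates, good to about 4 mm: a listed point, or the origin of a listed thing).
The state is a dict: "time": time; "joint_positions": joint angles; "qvel": joint speeds; "joint_torque": joint torques, N m; "tool_pos": TCP position; "ee_rot": TCP orientation; "wrist_force": force on the tool from outside, world axes, zero at the start; "wrist_torque": the same for the moment, N m; "width": finger opening in m.
Only numpy, scipy, OpenCV 4.12 (cv2) and the standard library are available. Lean on these libraries where they do the work, as an engineer would, in place of code of your own. Each camera call takes 0.05 s, during which the arm holds its last target.

## Task

Use the orange-handled scraper block to sweep the three copper chips off the steel inspection plate into the black gutter at its end, then set the block back down upright on the bench and let go of it. Then draw the black steel sleeve up out of its grey holder and tilt it over the cleared plate so that its lower end faces the slanted inspection camera squarely, centred on the lens and about 7 cm from it, without touching the camera. Finish while still holding the sleeve raised and still in that pose; keep the fingers off the chips and leave the other things on the bench alone.

Things in the scene. Friction and masses are not known exactly. Their poses are not given: they have to be found in the camera images.
- station: Inspection station, fixed. Origin on the bench under the steel plate's centre; x toward the camera, y toward the gutter, z up. Plate 110 (x) x 160 (y) mm, top 30 mm above the bench, flat and unrimmed. A grey base, 10 mm thick, reaches from x = -65 to 185 mm; the camera stands on it beyond x = 80 mm, rising to about 95 mm.
- gutter (a point): Centre of the floor of the open black gutter along the plate's +y edge (station x 0, y 113 mm, 3 mm above the bench). Inside it is 60 mm wide (station y 83 to 143 mm) and 130 mm long in station x; its rim is 26 mm above the bench, 4 mm lower than the plate's top.
- camera: Inspection camera, blue housing, black lens with white ring 38 mm across, fixed on the station. Origin: centre of the lens's front face, 100 mm from the plate's centre along station x, 80 mm above the bench. Its z axis is the line of sight, out of the lens: 45 degrees up and back over the plate (station -x). Its y axis is the station's y.
- holder: Grey plastic holder, fixed: a 66 x 66 mm block 30 mm high with an upright round hole 37.5 mm across and 20 mm deep (hole floor 10 mm above the bench), and a 6 mm high screwed lug on either x side (104 mm over all). Origin on the bench under the hole's centre; z up. Farther back, at x > 0.58 m with y > 0.15 m, a laptop shelf (from z = 0.19 m up) hangs over the bench: keep the arm out of there.
- sleeve: Black turned steel sleeve, loose, a cylinder 35 mm in diameter and 64 mm long, about 0.32 kg. It starts upright in the holder's hole, standing on the hole's floor, 44 mm showing. Origin: centre of its lower end face; z axis runs along it to the upper end. (At the right back, x > 0.58 m and y from -0.12 to -0.50 m, stands a fixed clamp stand over 0.5 m tall: keep the arm clear.)
- scraper: Scraper block, loose, 0.15 kg, standing on the bench: white blade 120 (x) x 14 (y) mm, 24 mm high; above it an orange flange 124 x 24 mm up to 30 mm; on that an orange grip bar 66 (x) x 22 (y) mm up to 63 mm, to be pinched across y. Origin: centre of the blade's underside; z up. Held with its x along the station's x it covers the plate's width.
- chip_0: Curled copper chip, loose, lying on the plate; about 17 mm across and 6 mm high, 12 g. Origin at its underside, near the middle of the curl.
- chip_1: Curled copper chip, loose, lying on the plate; about 17 mm across and 6 mm high, 12 g. Origin at its underside, near the middle of the curl.
- chip_2: Curled copper chip, loose, lying on the plate; about 17 mm across and 6 mm high, 12 g. Origin at its underside, near the middle of the curl.
- jar: Bystander: brown jar with white cap, 40 mm across, 58 mm high, standing on the bench. Origin at its underside's centre.
- ratchet: Bystander: ratchet handle, black grip and steel head, 220 x 33 x 30 mm, lying between robot and station; long along its x. Origin at its underside's centre.
There are look-alikes about, which are no part of the job. Several things look just like the holder: the one meant starts farthest from the robot's base.

How it is judged:
On the way, in this order (a step that is already met when the one before it is completed fails the run):
1. all three chips lie in the gutter (x of chip_0 in the frame of station between -0.068 and 0.068 m and y of chip_0 in the frame of station between 0.08 and 0.146 m and z of each of chip_0, chip_1, chip_2 in the frame of station below 0.022 m and x of chip_1 in the frame of station between -0.068 and 0.068 m and y of chip_1 in the frame of station between 0.08 and 0.146 m and x of chip_2 in the frame of station between -0.068 and 0.068 m and y of chip_2 in the frame of station between 0.08 and 0.146 m), for 0.2 s.
2. the scraper block stands on the bench, let go (height (world z) of scraper below 0.008 m and angle between scraper's own z axis and vertical below 0.15 rad and contact force between the fingers and scraper below 0.1 N), for 0.2 s.
3. the sleeve is drawn right out of the holder, held in the fingers (height (world z) of sleeve above 0.045 m and contact force between the fingers and sleeve above 1 N), for 0.2 s.
At the end, for the whole second after the job is handed in: All chips lie in the gutter; the scraper stands upright (within 0.15 rad) on the bench; the sleeve is held still by the fingers alone, its lower end 45 to 95 mm in front of the lens, within 20 mm of the line of sight each way, its axis within 0.28 rad of the line of sight (all of step 1 and height (world z) of scraper below 0.008 m and angle between scraper's own z axis and vertical below 0.15 rad and linear speed of each of scraper, sleeve below 0.02 m/s and z of sleeve in the frame of camera between 0.045 and 0.095 m and x of sleeve in the frame of camera between -0.02 and 0.02 m and y of sleeve in the frame of camera between -0.02 and 0.02 m and angle between the z axis of sleeve and the z axis of camera, either way round below 0.28 rad and angle between sleeve's own z axis and vertical below 1.4 rad and contact force between the fingers and sleeve above 1 N and contact force between sleeve and station below 0.1 N and contact force between sleeve and holder below 0.1 N and contact force between sleeve and scraper below 0.1 N and angular speed of sleeve below 0.15 rad/s); the arm keeps its last pose, push and grip.
It fails at once if the fingers touch a chip (contact force between the fingers and chip_0 above 0.5 N or contact force between the fingers and chip_1 above 0.5 N or contact force between the fingers and chip_2 above 0.5 N).
It fails at once if the camera is touched (contact force between any of sleeve, the fingers, the arm, scraper and camera above 1 N).
It fails at once if a bystander is moved more than 3 cm (distance of any of jar, ratchet from where it was at the start of the episode above 0.03 m).
It also fails if it takes over 72 s, if anything falls off the work surface, if the arm or the gripper's body presses on something with over 40 N, if the wrist force passes 120 N, or if a joint passes its speed limit or range.

## Working session

There is one attempt and no reset: what is moved stays moved. The work goes in short steps, Python scripts to look and compute and a shell command to move; the robot and the scene stay as the last step left them, time stands still between calls to the robot, and variables do not carry over. Pictures are saved under pics/ and viewed, and the job is handed in when it is done.

```bash
ls; mkdir -p pics
python3 - <<'E'
from bench import robot
import cv2,json
o=robot.get_obs();print({k:(o[k] if not hasattr(o[k],'round') else o[k]) for k in ('time','tool_pos','ee_rot','width')})
for c in('scene','top'):
    s=robot.snapshot(c);cv2.imwrite(f'pics/{c}0.png',s['color']);print(c,s['fx'],s['k1'],s['world_from_camera'])
    for n in('station','gutter','camera','holder','sleeve','scraper','chip_0','jar','ratchet'):
        try:print(n,[( [round(float(v),3) for v in d['point']],round(float(d['p']),2)) for d in robot.landmark_of(n,c)])
        except Exception as e:print(n,e)
E
```

```text
pics
{'time': 0.0, 'tool_pos': array([ 0.12465883, -0.53510241,  0.20430712]), 'ee_rot': array([-1.57055456,  0.00223404, -1.34201982]), 'width': 0.09413237977062171}
scene 425.1145577881536 -0.08283718315901775 [[-0.75886678 -0.4679667   0.452911    0.0570634 ]
 [-0.65096244  0.5655789  -0.50632836  0.63743449]
 [-0.0192121  -0.67906382 -0.73382778  0.89158025]
 [ 0.          0.          0.          1.        ]]
station [([0.588, 0.01, 0.0], 0.94), ([0.55, 0.464, -0.003], 0.63)]
gutter [([0.576, 0.129, 0.001], 0.69)]
camera [([0.482, -0.31, -0.0], 0.61), ([0.688, 0.021, 0.079], 0.56)]
holder [([0.47, -0.173, 0.005], 0.78), ([0.48, -0.309, -0.002], 0.73)]
sleeve [([0.479, -0.309, 0.013], 0.62)]
scraper [([0.457, 0.327, -0.003], 0.61), ([0.561, -0.007, 0.026], 0.35)]
chip_0 [([0.56, -0.004, 0.028], 0.42), ([0.609, 0.035, 0.028], 0.42)]
jar [([0.549, 0.465, -0.0], 0.64), ([0.578, 0.126, 0.002], 0.41)]
ratchet [([0.41, 0.01, -0.001], 0.95)]
top 477.20266977677414 -0.05611601092477992 [[-0.02205398 -0.98652578  0.16211264  0.31968506]
 [-0.99975482  0.02144104 -0.0055297   0.07104339]
 [ 0.00197933 -0.16219484 -0.98675677  1.43018565]
 [ 0.          0.          0.          1.        ]]
station [([0.588, 0.013, 0.002], 0.68)]
gutter [([0.575, 0.124, 0.004], 0.67)]
camera [([0.687, 0.02, 0.079], 0.74)]
holder [([0.48, -0.31, -0.001], 0.91), ([0.468, -0.168, -0.0], 0.89)]
sleeve []
scraper [([0.458, 0.327, 0.001], 0.68)]
chip_0 []
jar [([0.553, 0.467, 0.003], 0.78), ([0.455, 0.328, 0.001], 0.46)]
ratchet [([0.412, 0.004, -0.002], 0.7)]
```

View pics/scene0.png

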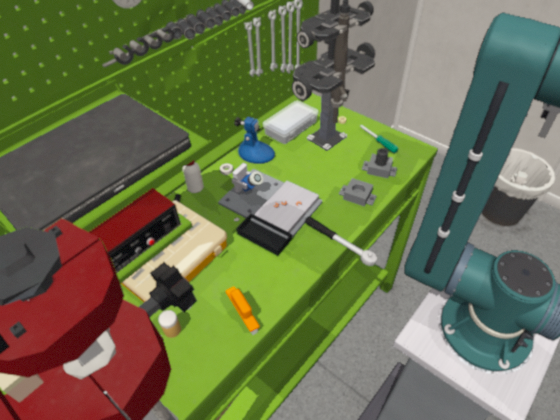

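View pics/top0.png

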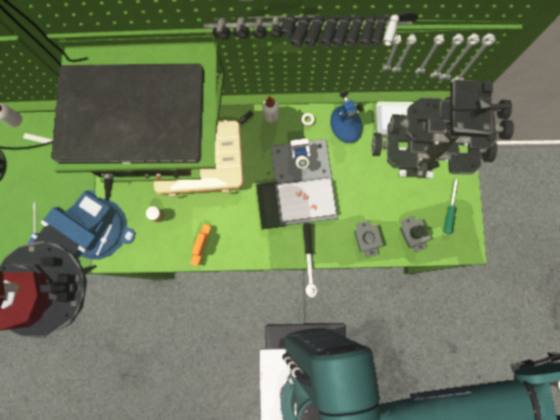

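The scene shows the scraper at about (242,308), the plate at (288,208) with three chips at around (287,205), and the gutter at (265,232). The camera lens is at (255,178), the jar at (170,322) and the ratchet at (340,240). Things that could be mistaken for the holder are the grey block at (380,163), which has the sleeve in it, and the empty block at (358,192). The one with the sleeve is about 0.57 m from the base and the empty one about 0.50 m, so the one with the sleeve is meant. Next, close crops.

```bash
cat > h.py <<'E'
import numpy as np, cv2
from bench import robot
from scipy.spatial.transform import Rotation as R
def K(s): return np.array([[s['fx'],0,s['cx']],[0,s['fy'],s['cy']],[0,0,1.]])
def proj(s,P):
    P=np.atleast_2d(P);W=np.linalg.inv(s['world_from_camera']);q=P@W[:3,:3].T+W[:3,3]
    a=q[:,:2]/q[:,2:];a=a*(1+s['k1']*(a**2).sum(1,keepdims=True))
    return a*[s['fx'],s['fy']]+[s['cx'],s['cy']]
def ray(s,uv):
    u=cv2.undistortPoints(np.array(uv,float).reshape(-1,1,2),K(s),np.array([s['k1'],0,0,0,0.])).reshape(-1,2)
    W=s['world_from_camera'];d=np.c_[u,np.ones(len(u))]@W[:3,:3].T
    return W[:3,3],d
def atz(s,uv,z):
    o,d=ray(s,uv);return o+d*((z-o[2])/d[:,2])[:,None]
def crop(s,c,w,f,name):
    x0=int(c[0]-w/2);y0=int(c[1]-w*.375);x0=max(x0,0);y0=max(y0,0)
    im=s['color'][y0:y0+int(w*.75),x0:x0+w]
    cv2.imwrite(name,cv2.resize(im,None,fx=f,fy=f,interpolation=cv2.INTER_CUBIC));print(name,'origin',x0,y0,'scale',f)
def T(p,rpy):
    M=np.eye(4);M[:3,:3]=R.from_euler('xyz',rpy).as_matrix();M[:3,3]=p;return M
def rows(goal):
    o=robot.get_obs();C=T(o['tool_pos'],o['ee_rot']);D=np.linalg.inv(C)@goal
    print('t',round(o['time'],2),'shift mm',np.round(D[:3,3]*1000,1),'rot deg',np.round(np.degrees(R.from_matrix(D[:3,:3]).as_rotvec()),2),'w',round(o['width'],4))
E
python3 - <<'E'
from h import *
s=robot.snapshot('scene');crop(s,(270,205),120,6,'pics/s_st.png');crop(s,(370,178),80,8,'pics/s_ho.png');crop(s,(242,308),80,8,'pics/s_sc.png')
t=robot.snapshot('top');crop(t,(298,185),110,6,'pics/t_st.png');crop(t,(200,244),80,8,'pics/t_sc.png')
crop(t,(393,236),80,8,'pics/t_ho.png')
E
python3 - <<'E'
import cv2,numpy as np
a=[cv2.imread(f'pics/{n}.png') for n in('s_ho','t_ho','s_sc','t_sc')]
a=[cv2.resize(x,(400,300)) for x in a]
cv2.imwrite('pics/mos1.png',np.vstack([np.hstack(a[:2]),np.hstack(a[2:])]))
E
```

```text
pics/s_st.png origin 210 160 scale 6
pics/s_ho.png origin 330 148 scale 8
pics/s_sc.png origin 202 278 scale 8
pics/t_st.png origin 243 143 scale 6
pics/t_sc.png origin 160 214 scale 8
pics/t_ho.png origin 353 206 scale 8
```

View pics/s_st.png

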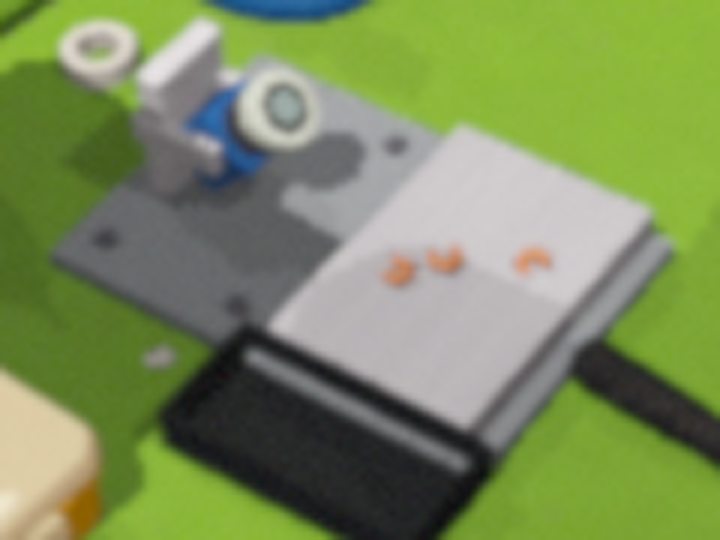

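View pics/t_st.png

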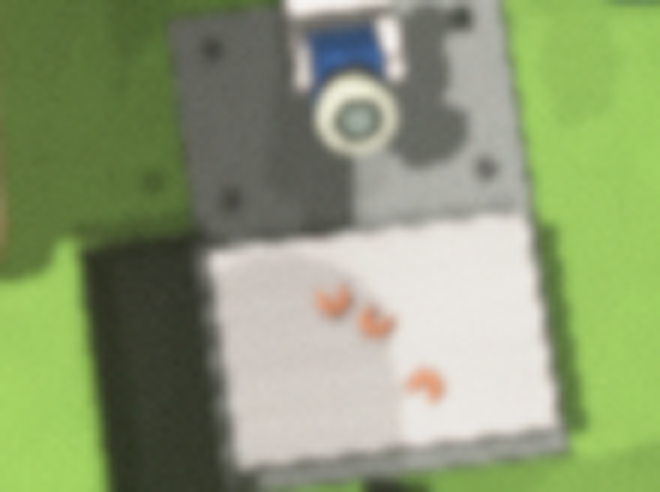

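View pics/mos1.png

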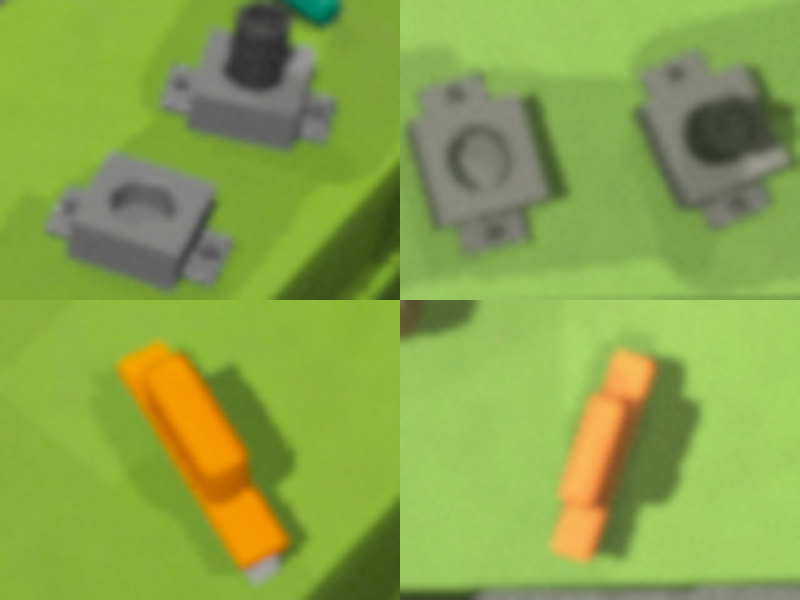

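Run:
```python
from h import *
from scipy.optimize import least_squares
s=robot.snapshot('scene');t=robot.snapshot('top')
def fit(model,obs,x0):
    f=lambda x:np.concatenate([(proj(c,np.c_[ (m[:,:2]@np.array([[np.cos(x[2]),np.sin(x[2])],[-np.sin(x[2]),np.cos(x[2])]]))+x[:2],m[:,2]])-o).ravel() for c,m,o in obs(model)])
    r=least_squares(f,x0);return r.x,np.abs(r.fun).max()
# station plate: corners (-x+y),( +x +y),(+x -y),(-x -y)
m=np.array([[.055,.08,.03],[.055,-.08,.03],[-.055,-.08,.03],[-.055,.08,.03]])
ts=np.array([[205,252],[525,212],[563,435],[237,470]])/6+[243,143]
ss=np.array([[268,330],[462,125],[652,215],[478,430]])/6+[210,160]
for nm,ob in(('both',[(s,m,ss),(t,m,ts)]),('s',[(s,m,ss)]),('t',[(t,m,ts)])):
    print('station',nm,fit(m,lambda _:ob,[.588,.01,.1]))
# scraper flange corners z=.03, order top-view: far-left, far-right, near-right, near-left
m=np.array([[.062,.012,.03],[.062,-.012,.03],[-.062,-.012,.03],[-.062,.012,.03]])
ts=(np.array([[612,348],[657,362],[588,562],[550,552]])-[400,300])/5+[160,214]
m2=np.array([[.033,.011,.063],[.033,-.011,.063],[-.033,-.011,.063],[-.033,.011,.063]])
ss=(np.array([[118,366],[240,570],[290,545]])-[0,300])/5+[202,278]
ms=m[[0,3,2]]
ob=[(s,ms,ss)],[(t,m,ts)],[(s,ms,ss),(t,m,ts)]
for o in ob:
  for y in (-.3,.3): print('scr',fit(m,lambda _:o,[.457,.327,y]))
# sleeve: top view of upper end centre z=.074
```

```text
station both (array([0.58522041, 0.00933656, 0.11589723]), np.float64(1.369065743288104))
station s (array([0.58253622, 0.0113563 , 0.12590676]), np.float64(0.6307609174797335))
station t (array([0.587279  , 0.00836592, 0.10598896]), np.float64(0.9275257096304017))
scr (array([ 0.45433928,  0.32865475, -0.32443729]), np.float64(0.298100895458731))
scr (array([ 0.45433928,  0.32865475, -0.32443729]), np.float64(0.29810089548843166))
scr (array([ 0.45880898,  0.32549115, -0.30920472]), np.float64(0.6960019562777404))
scr (array([ 0.45880898,  0.32549115, -0.30920473]), np.float64(0.6960017586481229))
scr (array([ 0.45661759,  0.32712653, -0.31883115]), np.float64(1.155852777249379))
scr (array([ 0.45661759,  0.32712653, -0.31883116]), np.float64(1.1558528603062541))
```

```bash
python3 - <<'E'
from h import *
s=robot.snapshot('scene');t=robot.snapshot('top')
a=np.array
print('top shelf right edge, near/far, at z .19/.25',atz(t,[[217,170],[217,45],[203,160],[60,172]],.2).round(3))
print('cream box right/near edge z.06',atz(t,[[241,122],[241,188],[157,190]],.06).round(3))
print('scene shelf corners z.2',atz(s,[[190,140],[190,150],[0,228]],.2).round(3))
# cam
S=T([.5865,.0105,0],[0,0,.111])
cs=a([[397,270],[445,257],[533,262]])/6+[210,160]; ct=a([[333,300],[375,323],[425,384]])/6+[243,143]
for P in(atz(s,cs,.033),atz(t,ct,.033)): print('chips st',((np.c_[P,np.ones(3)])@np.linalg.inv(S).T)[:,:3].round(3).tolist())
for c in('scene','top'):
  for n in('sleeve','holder','chip_0','camera'):
    print(c,n,[([round(float(v),3) for v in d['point']],round(float(d['p']),2)) for d in robot.spot_in(n,c)])
# overlays predicted model in scene
S1=S
def dots(im,c,pts,col):
  for p in proj(c,pts): cv2.circle(im,(int(round(p[0]*4)),int(round(p[1]*4))),3,col,-1)
for c,n,o in((s,'scene',(180,120)),(t,'top',(230,100))):
  im=cv2.resize(c['color'],None,fx=4,fy=4)
  pl=a([[x,y,.03] for x in(-.055,.055) for y in(-.08,.08)]); gu=a([[x,y,.026] for x in(-.065,.065) for y in(.083,.143)])
  ln=a([[.1,0,.08]]); bs=a([[.185,y,.01] for y in(-.055,.055)])
  for q,col in((pl,(0,0,255)),(gu,(255,255,0)),(ln,(0,255,0)),(bs,(255,0,255))):
    dots(im,c,q@S1[:3,:3].T+S1[:3,3],col)
  cv2.imwrite(f'pics/ov_{n}.png',im[o[1]*4:o[1]*4+560,o[0]*4:o[0]*4+560])
E
python3 -c "
import cv2,numpy as np
a=[cv2.imread(f'pics/ov_{n}.png') for n in('scene','top')];cv2.imwrite('pics/ov.png',cv2.resize(np.hstack(a),(800,400)))"
```

```text
top shelf right edge, near/far, at z .19/.25 [[0.641 0.252 0.2  ]
 [1.001 0.254 0.2  ]
 [0.669 0.29  0.2  ]
 [0.646 0.675 0.2  ]]
cream box right/near edge z.06 [[0.825 0.201 0.06 ]
 [0.621 0.202 0.06 ]
 [0.621 0.45  0.06 ]]
scene shelf corners z.2 [[0.831 0.117 0.2  ]
 [0.799 0.145 0.2  ]
 [0.933 0.602 0.2  ]]
chips st [[0.022, 0.021, 0.033], [0.008, 0.002, 0.033], [-0.028, -0.018, 0.033]]
chips st [[0.024, 0.02, 0.033], [0.01, 0.0, 0.033], [-0.024, -0.02, 0.033]]
scene sleeve [([0.476, -0.298, 0.064], 0.7)]
scene holder [([0.469, -0.292, 0.021], 0.84), ([0.464, -0.163, 0.028], 0.66)]
scene chip_0 []
scene camera [([0.7, 0.034, 0.069], 0.56)]
top sleeve [([0.48, -0.306, 0.062], 0.46)]
top holder [([0.472, -0.304, 0.028], 0.7), ([0.466, -0.17, 0.029], 0.58)]
top chip_0 []
top camera [([0.703, 0.027, 0.076], 0.78)]
```

View pics/ov.png

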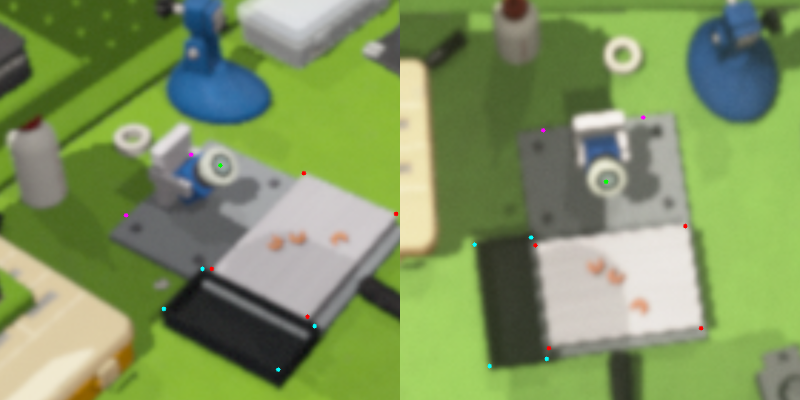

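Run:
```python
from h import *
rows(T([.457,.327,.2],[-np.pi/2,0,1.254]))
```

```text
t 1.7 shift mm [-764.8    5.5  519.3] rot deg [   0.   -148.74    0.  ] w 0.0941
```

```bash
python3 -m creep '[[-51,0,35,0,-10,0,0],[-102,0,69,0,-20,0,0],[-153,0,104,0,-30,0,0],[-204,0,138,0,-40,0,0],[-255,0,173,0,-50,0,0]]'
python3 - <<'E'
from h import *
rows(T([.457,.327,.2],[-np.pi/2,0,1.254])); print(robot.get_obs()['joint_positions'])
E
```

```text
time: 2.33
tool_pos: [0.2357, -0.2463, 0.2057]
ee_rot: [-1.571, -0.001, -0.465]
wrist_force: [0.5, 0.1, -0.8]
width: 0.0939
t 2.33 shift mm [-59.1   5.4 611.7] rot deg [ 7.000e-02 -9.847e+01  5.000e-02] w 0.0939
[-9.74634435e-01 -3.97886708e-01  1.78994507e+00  4.71503954e-04
  1.74827418e+00 -5.09889200e-01]
```

```bash
python3 -m creep '[[-6,0,60,0,-10,0,0],[-12,0,120,0,-20,0,0],[-18,0,180,0,-30,0,0],[-24,0,240,0,-40,0,0],[-30,0,300,0,-50,0,0]]'
python3 - <<'E'
from h import *
rows(T([.457,.327,.2],[-np.pi/2,0,1.254])); print(robot.get_obs()['joint_positions'])
E
```

```text
time: 2.95
tool_pos: [0.3447, 0.035, 0.206]
ee_rot: [-1.572, -0.002, 0.409]
wrist_force: [1.1, -0.9, -0.3]
width: 0.0941
t 2.95 shift mm [219.2   6.1 223.2] rot deg [  0.12 -48.39   0.07] w 0.0941
[-6.23230623e-02 -3.85058927e-01  1.78077890e+00 -4.55189916e-04
  1.74353562e+00 -4.71777931e-01]
```

```bash
python3 -m creep '[[43,2,44,0,-10,0,0],[87,10,88,0,-19,0,0],[131,20,133,0,-29,0,0],[175,35,178,0,-39,0,0],[219,50,223,0,-48.4,0,0]]'; python3 -m creep '[[0,0,0,0,0,0,0]]';python3 - <<'E'
from h import *
rows(T([.457,.327,.034],[-np.pi/2,0,1.254]));rows(T([.457,.327,.08],[-np.pi/2,0,1.254])); print(robot.get_obs()['joint_positions'])
s=robot.snapshot('scene');crop(s,(242,300),120,5,'pics/s1.png')
t=robot.snapshot('top');crop(t,(200,240),100,6,'pics/t1.png')
E
```

```text
time: 3.58
tool_pos: [0.4567, 0.321, 0.1566]
ee_rot: [-1.572, -0.0, 1.254]
wrist_force: [0.8, 0.3, 0.9]
width: 0.0936
time: 3.7
tool_pos: [0.4554, 0.3212, 0.1527]
ee_rot: [-1.566, 0.005, 1.252]
wrist_force: [-1.5, -0.8, 0.3]
width: 0.0938
t 3.7 shift mm [  6.6 118.7  -0.3] rot deg [-0.28 -0.1  -0.27] w 0.0938
t 3.7 shift mm [ 6.3 72.7 -0.1] rot deg [-0.28 -0.1  -0.27] w 0.0938
[ 5.12257819e-01  1.24626566e-01  1.43438104e+00  4.72864994e-04
  1.58935653e+00 -7.39957841e-01]
pics/s1.png origin 182 255 scale 5
pics/t1.png origin 150 202 scale 6
```

View pics/s1.png

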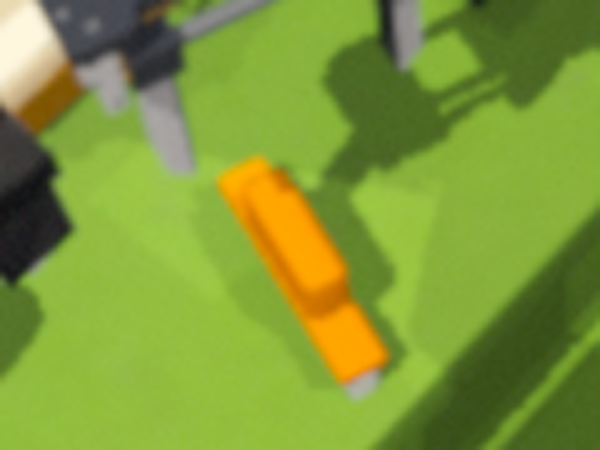

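View pics/t1.png

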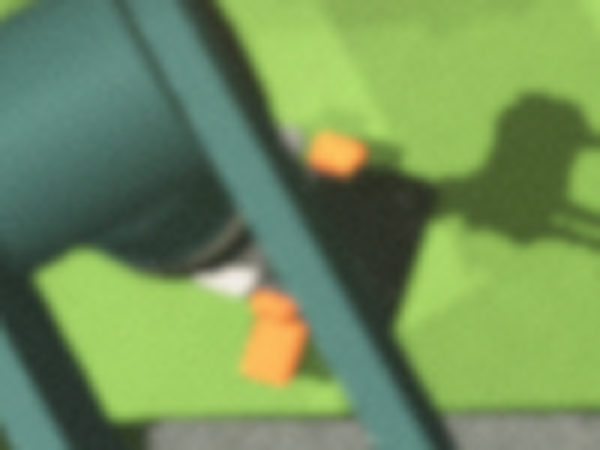

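The pictures show the open fingers straddling the scraper: the fingertips are at about (175,165) and (405,60) in the scene crop, and the orange bar is at (295,235), between them. I'll descend in line with it.

```bash
python3 -m creep '[[2,35,0,0,0,0,0],[4,70,0,0,0,0,0],[6,100,0,0,0,0,0],[6,113,0,0,0,0,0],[6,113,0,0,0,0,0]]'; python3 -m creep '[[0,0,0,0,0,0,0]]';python3 - <<'E'
from h import *
rows(T([.457,.327,.035],[-np.pi/2,0,1.254]))
E
```

```text
time: 4.42
tool_pos: [0.458, 0.3234, 0.0443]
ee_rot: [-1.571, 0.0, 1.247]
wrist_force: [0.3, -0.1, 1.3]
width: 0.0943
time: 4.55
tool_pos: [0.4592, 0.3246, 0.046]
ee_rot: [-1.573, -0.003, 1.247]
wrist_force: [-0.5, -0.4, -0.6]
width: 0.0937
t 4.55 shift mm [ 1.5 11.   2.9] rot deg [ 0.14 -0.38  0.15] w 0.0937
```

```bash
python3 -m creep '[[0,5,0,0,0,0,0],[2,10,0,0,0,0,0],[2,10,0,0,0,0,0],[2,10,0,0,0,0,0]]'; python3 -m creep '[[0,0,0,0,0,0,0]]'; python3 -m creep '[[0,0,0,0,0,0,80]]'
```

```text
time: 5.05
tool_pos: [0.4586, 0.3264, 0.0337]
ee_rot: [-1.571, 0.0, 1.248]
wrist_force: [-0.7, -0.4, -0.8]
width: 0.0942
time: 5.18
tool_pos: [0.4588, 0.3264, 0.0338]
ee_rot: [-1.571, 0.0, 1.248]
wrist_force: [0.1, -0.5, 0.2]
width: 0.0942
time: 5.3
tool_pos: [0.4588, 0.3264, 0.0339]
ee_rot: [-1.571, -0.0, 1.248]
wrist_force: [-0.4, -0.2, -0.9]
width: 0.087
```

```bash
python3 -m creep '[[0,0,0,0,0,0,255],[0,0,0,0,0,0,255],[0,0,0,0,0,0,255],[0,0,0,0,0,0,255],[0,0,0,0,0,0,255]]'; python3 -m creep '[[0,0,0,0,0,0,255],[0,0,0,0,0,0,255],[0,0,0,0,0,0,255]]'
```

```text
time: 5.92
tool_pos: [0.4587, 0.3264, 0.0338]
ee_rot: [-1.571, 0.0, 1.248]
wrist_force: [0.2, 1.0, 0.8]
width: 0.0375
time: 6.3
tool_pos: [0.4588, 0.3265, 0.0339]
ee_rot: [-1.571, -0.0, 1.248]
wrist_force: [-0.2, 0.2, 0.0]
width: 0.0218
```

```bash
python3 -m creep '[[0,-20,0,0,0,0,255],[0,-50,0,0,0,0,255],[0,-80,0,0,0,0,255],[0,-80,0,0,0,0,255]]';python3 - <<'E'
from h import *
S=T([.5865,.0105,0],[0,0,.111])
for y in (.06,-.064):
  p=(S@[0,y,0,1])[:3];p[2]=.114;print(p);rows(T(p,[-np.pi/2,0,.111+np.pi/2]))
E
```

```text
time: 6.8
tool_pos: [0.4602, 0.3272, 0.1163]
ee_rot: [-1.575, -0.004, 1.248]
wrist_force: [-0.2, -0.3, -1.2]
width: 0.0215
[0.57985367 0.07013075 0.114     ]
t 6.8 shift mm [-205.9    2.2 -195. ] rot deg [  0.26 -24.85   0.18] w 0.0215
[ 0.59358942 -0.05310613  0.114     ]
t 6.8 shift mm [-318.4    2.  -247.1] rot deg [  0.26 -24.85   0.18] w 0.0215
```

```bash
python3 -m creep '[[-30,0,-24,0,-5,0,255],[-75,0,-58,0,-12,0,255],[-120,0,-93,0,-20,0,255],[-165,0,-128,0,-25,0,255],[-210,0,-163,0,-25,0,255]]';python3 - <<'E'
from h import *
S=T([.5865,.0105,0],[0,0,.111])
p=(S@[0,-.064,0,1])[:3];p[2]=.114;rows(T(p,[-np.pi/2,0,.111+np.pi/2]))
E
```

```text
time: 7.42
tool_pos: [0.5459, 0.0737, 0.1114]
ee_rot: [-1.568, -0.0, 1.685]
wrist_force: [1.0, 0.7, -1.5]
width: 0.0219
t 7.42 shift mm [-131.5   -2.7  -33. ] rot deg [-0.19  0.19  0.01] w 0.0219
```

```bash
python3 -m creep '[[-45,0,-11,0,0,0,255],[-90,0,-22,0,0,0,255],[-125,0,-33,0,0,0,255],[-131,0,-33,0,0,0,255],[-131,0,-33,0,0,0,255]]';python3 - <<'E'
from h import *
S=T([.5865,.0105,0],[0,0,.111])
p=(S@[0,-.064,0,1])[:3];p[2]=.0655;rows(T(p,[-np.pi/2,0,.111+np.pi/2]))
s=robot.snapshot('scene');crop(s,(275,195),140,5,'pics/s2.png')
t=robot.snapshot('top');crop(t,(298,185),110,6,'pics/t2.png')
E
```

```text
time: 8.05
tool_pos: [0.5933, -0.0506, 0.112]
ee_rot: [-1.568, -0.001, 1.684]
wrist_force: [0.7, 0.0, -1.3]
width: 0.0223
t 8.05 shift mm [-2.6 46.5 -0.2] rot deg [-0.17  0.12  0.08] w 0.0223
pics/s2.png origin 205 142 scale 5
pics/t2.png origin 243 143 scale 6
```

View pics/s2.png

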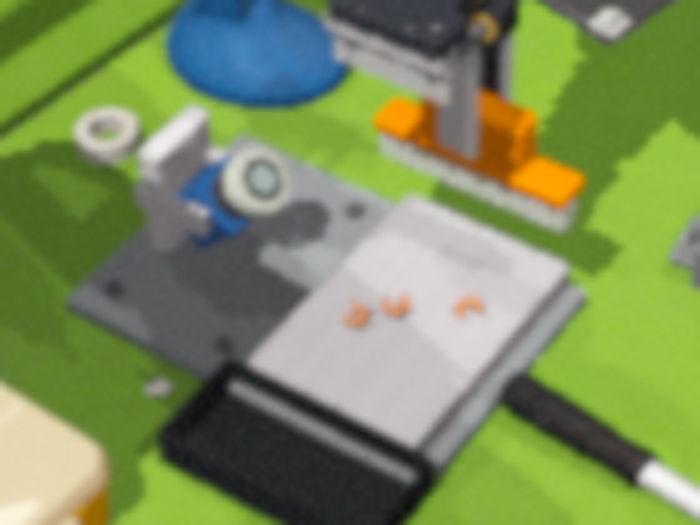

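View pics/t2.png

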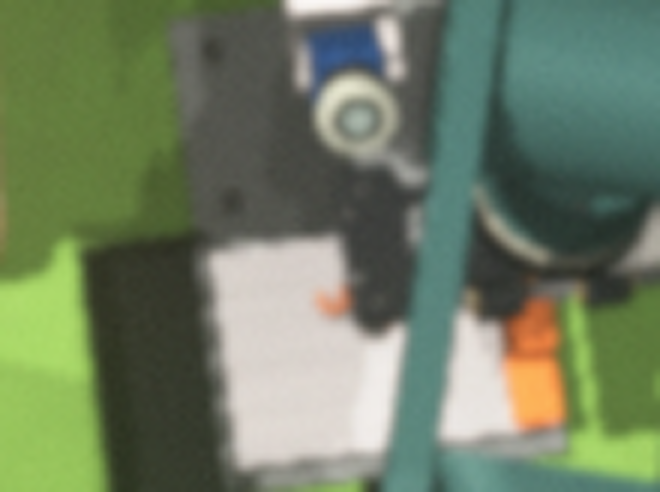

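The scraper is held level above the plate's far end: the orange flange runs from (380,120) to (580,180) in the scene crop. The chips at (357,316), (397,304) and (468,306) haven't moved. Next I'll check the scraper's offset along x in the grip.

Run:
```python
from h import *
s=robot.snapshot('scene');o=robot.get_obs()
p=o['tool_pos'];yaw=.111
c,sn=np.cos(yaw),np.sin(yaw)
for dx in(-.005,0,.005):
  L=np.array([[-.062+dx,.012,-.0038],[-.062+dx,-.012,-.0038],[.062+dx,.012,-.0038]])
  P=L@np.array([[c,sn,0],[-sn,c,0],[0,0,1]])+p
  print(dx,((proj(s,P)-[205,142])*5).round(0).tolist())
```

```text
-0.005 [[563.0, 203.0], [586.0, 177.0], [371.0, 119.0]]
0 [[555.0, 199.0], [578.0, 173.0], [363.0, 115.0]]
0.005 [[547.0, 196.0], [570.0, 170.0], [356.0, 112.0]]
```

```bash
python3 -m creep '[[0,15,0,0,0,0,255],[0,30,0,0,0,0,255],[-2,40,0,0,0,0,255],[-2,40,0,0,0,0,255],[-2,40,0,0,0,0,255]]';python3 -m creep '[[0,0,0,0,0,0,255]]'
```

```text
time: 8.82
tool_pos: [0.5948, -0.053, 0.074]
ee_rot: [-1.571, 0.0, 1.684]
wrist_force: [-0.0, 0.4, -1.0]
width: 0.0218
time: 8.95
tool_pos: [0.5951, -0.0531, 0.0746]
ee_rot: [-1.572, 0.0, 1.684]
wrist_force: [0.0, -0.3, -1.6]
width: 0.0218
```

```bash
python3 -m creep '[[0,5,0,0,0,0,255],[0,9,0,0,0,0,255],[0,9,0,0,0,0,255],[0,9,0,0,0,0,255]]';python3 -m creep '[[0,0,0,0,0,0,255]]'
```

```text
time: 9.45
tool_pos: [0.5945, -0.0529, 0.0648]
ee_rot: [-1.571, 0.0, 1.684]
wrist_force: [-0.5, 0.0, -0.2]
width: 0.0215
time: 9.57
tool_pos: [0.5946, -0.0529, 0.0649]
ee_rot: [-1.571, 0.0, 1.685]
wrist_force: [0.1, -0.8, -1.3]
width: 0.0221
```

```bash
python3 -m creep '[[10,0,0,0,0,0,255],[22,0,0,0,0,0,255],[34,0,0,0,0,0,255],[46,0,0,0,0,0,255],[58,0,0,0,0,0,255]]'
python3 - <<'E'
from h import *
s=robot.snapshot('scene');crop(s,(275,195),140,5,'pics/s3.png')
E
```

```text
time: 10.2
tool_pos: [0.5878, 0.0058, 0.0649]
ee_rot: [-1.571, 0.0, 1.685]
wrist_force: [-0.1, 0.1, -1.7]
width: 0.0217
pics/s3.png origin 205 142 scale 5
```

View pics/s3.png

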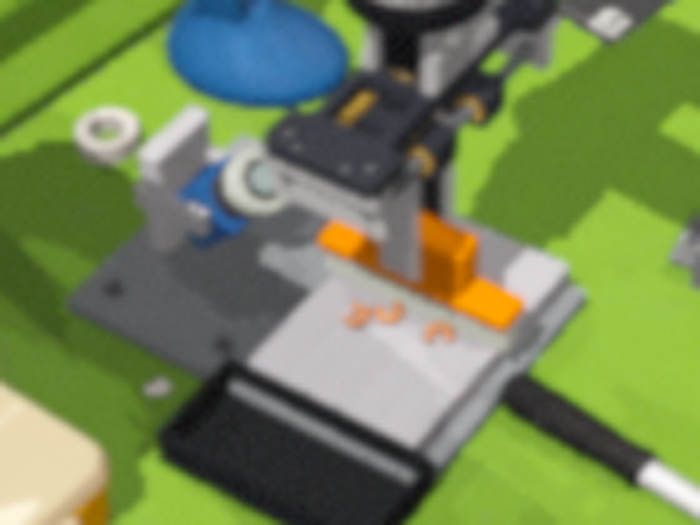

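The chips at (360,318), (388,312) and (438,330) are now being pushed ahead of the blade. I'll continue the sweep.

```bash
python3 -m creep '[[11,0,0,0,0,0,255],[22,0,0,0,0,0,255],[33,0,0,0,0,0,255],[44,0,0,0,0,0,255],[55,0,0,0,0,0,255]]'; python3 -m creep '[[11,0,0,0,0,0,255],[22,0,0,0,0,0,255],[33,0,0,0,0,0,255],[42,0,0,0,0,0,255],[48,0,0,0,0,0,255]]';python3 - <<'E'
from h import *
s=robot.snapshot('scene');crop(s,(275,195),140,5,'pics/s4.png')
E
```

```text
time: 10.88
tool_pos: [0.5817, 0.0601, 0.0648]
ee_rot: [-1.571, 0.0, 1.684]
wrist_force: [0.6, -0.1, -1.8]
width: 0.0221
time: 11.5
tool_pos: [0.5762, 0.1077, 0.0648]
ee_rot: [-1.571, 0.0, 1.685]
wrist_force: [0.9, 0.4, -1.5]
width: 0.0216
pics/s4.png origin 205 142 scale 5
```

View pics/s4.png

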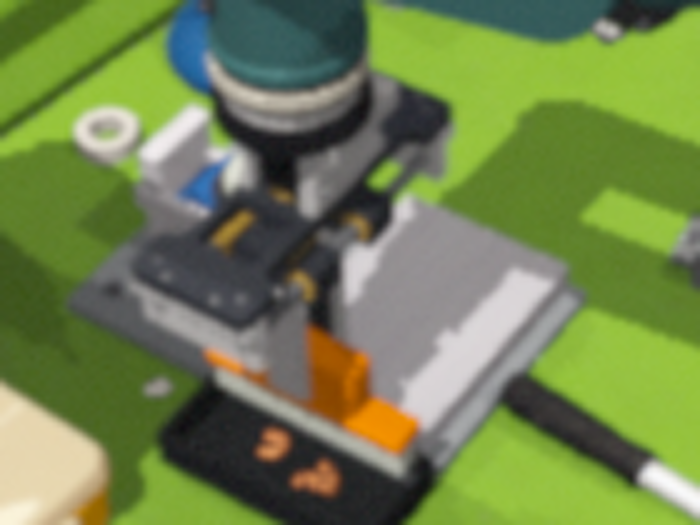

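The chips show in the gutter at (270,445), with two together near (320,480). I'll lift and return the scraper.

```bash
python3 -m creep '[[0,-20,0,0,0,0,255],[0,-40,0,0,0,0,255],[0,-50,0,0,0,0,255],[0,-50,0,0,0,0,255]]';python3 - <<'E'
from h import *
rows(T([.457,.327,.114],[-np.pi/2,0,1.248]))
E
```

```text
time: 12.05
tool_pos: [0.5769, 0.107, 0.1156]
ee_rot: [-1.573, 0.0, 1.684]
wrist_force: [-0.0, 0.8, -1.2]
width: 0.0217
t 12.05 shift mm [232.1   1.4  94.2] rot deg [1.100e-01 2.499e+01 1.000e-02] w 0.0217
```

```bash
python3 -m creep '[[35,0,20,0,3,0,255],[83,0,45,0,10,0,255],[131,0,65,0,17,0,255],[180,0,80,0,22,0,255],[232,0,94,0,25,0,255]]';python3 -m creep '[[0,20,0,0,0,0,255],[0,45,0,0,0,0,255],[0,65,0,0,0,0,255],[0,70,0,0,0,0,255],[0,70,0,0,0,0,255]]';python3 -m creep '[[0,0,0,0,0,0,255]]';python3 - <<'E'
from h import *
rows(T([.457,.327,.0345],[-np.pi/2,0,1.248]))
E
```

```text
time: 12.68
tool_pos: [0.4553, 0.3278, 0.1136]
ee_rot: [-1.57, 0.001, 1.246]
wrist_force: [1.7, 0.5, -1.9]
width: 0.0217
time: 13.3
tool_pos: [0.4564, 0.3267, 0.0443]
ee_rot: [-1.57, 0.001, 1.248]
wrist_force: [-0.7, 0.7, -0.7]
width: 0.0216
time: 13.42
tool_pos: [0.4573, 0.3272, 0.0458]
ee_rot: [-1.572, -0.001, 1.248]
wrist_force: [-0.4, -0.3, -1.4]
width: 0.0219
t 13.43 shift mm [-0.3 11.3  0.2] rot deg [ 0.07 -0.01  0.07] w 0.0219
```

```bash
python3 -m creep '[[0,5,0,0,0,0,255],[0,9,0,0,0,0,255],[0,11,0,0,0,0,255],[0,11,0,0,0,0,255],[0,11,0,0,0,0,255]]';python3 -m creep '[[0,0,0,0,0,0,255]]'
```

```text
time: 14.05
tool_pos: [0.4566, 0.3269, 0.0338]
ee_rot: [-1.571, 0.0, 1.248]
wrist_force: [-0.4, -0.6, -0.5]
width: 0.0217
time: 14.18
tool_pos: [0.4566, 0.3269, 0.0339]
ee_rot: [-1.571, 0.0, 1.248]
wrist_force: [-0.5, -0.4, -0.7]
width: 0.0219
```

```bash
python3 -m creep '[[0,0,0,0,0,0,100],[0,0,0,0,0,0,100],[0,0,0,0,0,0,100],[0,0,0,0,0,0,100]]';python3 -m creep '[[0,-30,0,0,0,0,100],[0,-80,0,0,0,0,80],[0,-120,0,0,0,0,80],[0,-140,0,0,0,0,80]]';python3 - <<'E'
from h import *
s=robot.snapshot('scene');crop(s,(245,270),140,5,'pics/s5.png')
for n in('sleeve','holder'):
  for c in('scene','top'):
    if n=='sleeve' and c=='top': robot.snapshot('top')
    print(n,c,[([round(float(v),3) for v in d['point']],round(float(d['p']),2)) for d in robot.landmark_of(n,c)])
rows(T([.479,-.309,.17],[-np.pi/2,0,-np.pi/2]));print(robot.get_obs()['joint_positions'])
E
```

```text
time: 14.68
tool_pos: [0.4567, 0.3269, 0.0339]
ee_rot: [-1.571, -0.0, 1.248]
wrist_force: [0.6, -0.8, -0.3]
width: 0.0562
time: 15.18
tool_pos: [0.4576, 0.3276, 0.1772]
ee_rot: [-1.574, -0.004, 1.248]
wrist_force: [0.5, 0.6, 0.0]
width: 0.0647
pics/s5.png origin 175 217 scale 5
sleeve scene []
sleeve top [([0.481, -0.31, 0.01], 0.63)]
holder scene [([0.468, -0.174, 0.007], 0.9)]
holder top [([0.479, -0.312, -0.001], 0.88), ([0.467, -0.169, 0.001], 0.85), ([0.48, -0.309, 0.01], 0.31)]
t 15.47 shift mm [-595.3    2.9 -223.5] rot deg [  0.17 161.51  -0.2 ] w 0.0643
[ 5.20453924e-01  1.22272015e-01  1.39880461e+00 -1.20148487e-04
  1.62372009e+00 -7.27606495e-01]
```

View pics/s5.png

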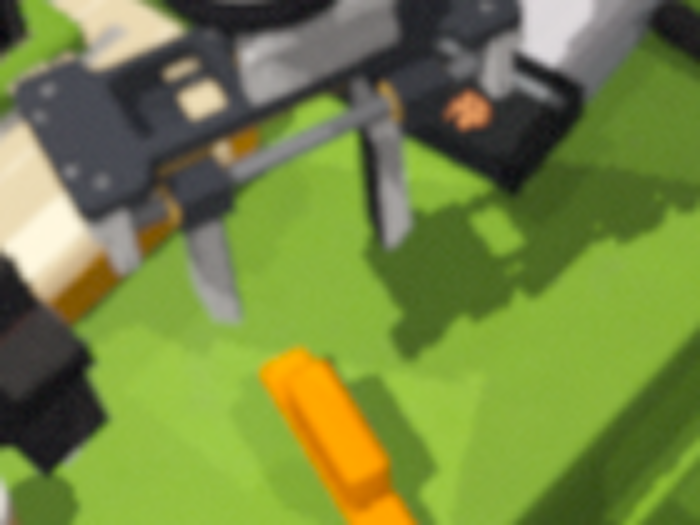

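The scraper stands upright and released, with its bar at about (330,420) in the crop; one copper clump shows in the gutter at (467,110). Now to the sleeve.

Run:
```python
from h import *
rows(T([.480,-.310,.17],[-np.pi/2,0,1.45]))
```

```text
t 15.47 shift mm [-595.9    2.9 -224.8] rot deg [ -0.13 -11.57  -0.13] w 0.0643
```

```bash
python3 -m creep '[[-40,0,-15,0,-1,0,80],[-94,0,-36,0,-3,0,80],[-148,0,-56,0,-5,0,80],[-202,0,-76,0,-6,0,80],[-256,0,-97,0,-7,0,80]]'
python3 - <<'E'
from h import *
s=robot.snapshot('scene');crop(s,(265,225),120,6,'pics/s6.png')
rows(T([.480,-.310,.17],[-np.pi/2,0,1.45]));print(robot.get_obs()['joint_positions'])
E
```

```text
time: 16.1
tool_pos: [0.4664, 0.0517, 0.1721]
ee_rot: [-1.568, 0.001, 1.371]
wrist_force: [1.4, -0.9, -0.3]
width: 0.0644
pics/s6.png origin 205 180 scale 6
t 16.15 shift mm [-344.5    4.5  -85.7] rot deg [-0.1  -4.9  -0.41] w 0.0645
[-0.02020736 -0.083176    1.607388   -0.00682354  1.62009602 -1.38494391]
```

View pics/s6.png

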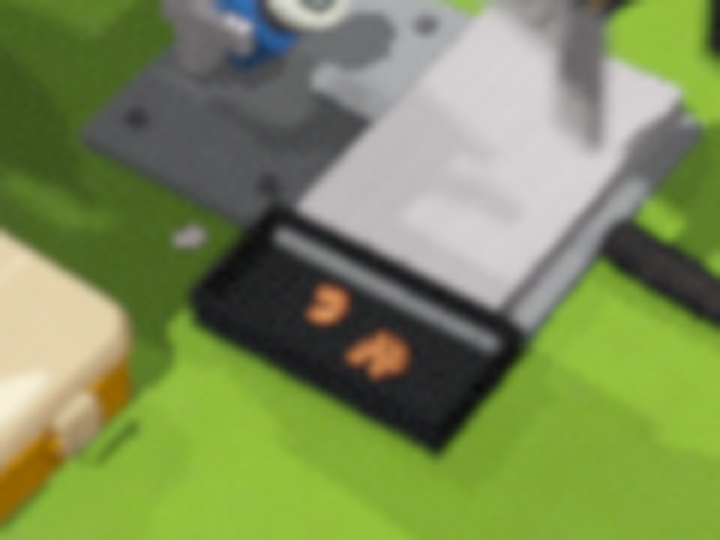

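The plate is clear. All three chips lie in the gutter, at (328,305) and a touching pair at (380,355).

```bash
python3 -m creep '[[-50,0,-12,0,-1,0,80],[-105,0,-26,0,-2,0,80],[-160,0,-40,0,-3,0,80],[-215,0,-54,0,-4,0,80],[-270,0,-67,0,-5,0,80]]';python3 -m creep '[[-40,0,-9,0,0,0,80],[-74,0,-18,0,0,0,80],[-74,0,-18,0,0,0,80],[-74,0,-18,0,0,0,80]]'
python3 - <<'E'
from h import *
s=robot.snapshot('scene');crop(s,(375,160),100,6,'pics/s7.png')
t=robot.snapshot('top');crop(t,(405,230),100,6,'pics/t7.png')
print('sl',robot.landmark_of('sleeve','scene'),robot.landmark_of('sleeve','top'))
print('ho',robot.landmark_of('holder','scene'),robot.landmark_of('holder','top'))
rows(T([.480,-.310,.036],[-np.pi/2,0,1.45]));print(robot.get_obs()['joint_positions'])
E
```

```text
time: 16.77
tool_pos: [0.4786, -0.2258, 0.1721]
ee_rot: [-1.569, -0.001, 1.458]
wrist_force: [1.2, 0.6, 0.6]
width: 0.0648
time: 17.27
tool_pos: [0.4884, -0.2991, 0.1725]
ee_rot: [-1.569, -0.002, 1.458]
wrist_force: [-0.2, -0.7, -0.4]
width: 0.0644
pics/s7.png origin 325 122 scale 6
pics/t7.png origin 355 192 scale 6
sl [{'point': [0.4768, -0.3107, 0.0152], 'p': 0.49}] [{'point': [0.4846, -0.3111, 0.0095], 'p': 0.53}]
ho [{'point': [0.4704, -0.1737, 0.0024], 'p': 0.8}, {'point': [0.4793, -0.3096, -0.0004], 'p': 0.78}] [{'point': [0.4642, -0.1682, -0.001], 'p': 0.77}, {'point': [0.4787, -0.3111, -0.002], 'p': 0.55}]
t 17.57 shift mm [-11.6 138.1   7.7] rot deg [ 0.02  0.5  -0.01] w 0.0643
[-6.48130627e-01  1.46545437e-01  1.36715825e+00 -1.98844250e-05
  1.62744496e+00 -2.10684476e+00]
```

View pics/s7.png

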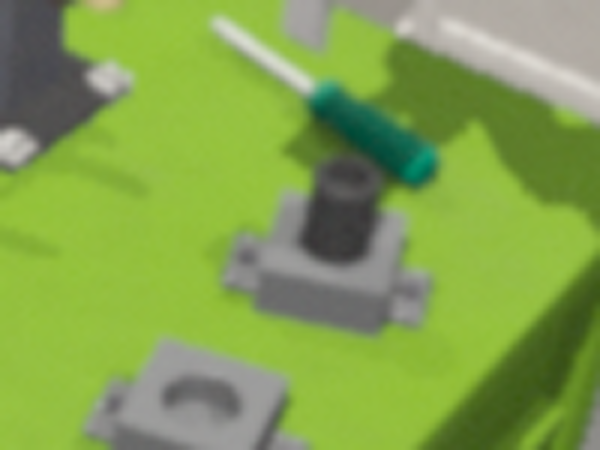

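View pics/t7.png

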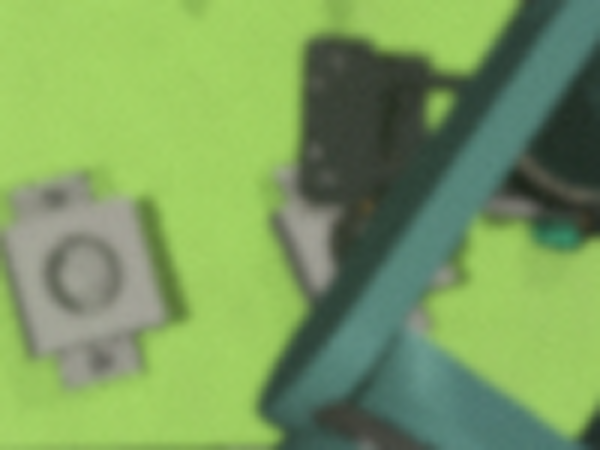

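The sleeve stands at (345,210) in the scene crop, in the holder farther from the robot. The empty look-alike is at (200,400). I'll measure the sleeve's rim.

Run:
```python
from h import *
s=robot.snapshot('scene');t=robot.snapshot('top')
print(atz(s,[np.array([348,178])/6+[325,122]],.074))
print(atz(t,[np.array([718-400,130])/5+[353,206]],.07), 'spread', atz(t,[np.array([690-400,130])/5+[353,206],np.array([778-400,130])/5+[353,206]],.07))
o=robot.get_obs();print(o['tool_pos'])
rows(T([.479,-.310,.036],[-np.pi/2,0,1.45]))
```

```text
[[ 0.47664462 -0.30901915  0.074     ]]
[[ 0.47883995 -0.30395904  0.07      ]] spread [[ 0.47921464 -0.28768695  0.07      ]
 [ 0.47803253 -0.33889079  0.07      ]]
[ 0.4889192  -0.29960563  0.1741219 ]
t 17.68 shift mm [-11.4 138.1   8.7] rot deg [ 0.02  0.47 -0.02] w 0.0645
```

```bash
python3 -m creep '[[-6,20,5,0,0,0,80],[-11,40,9,0,0,0,80],[-11,70,9,0,0,0,80],[-11,80,9,0,0,0,80],[-11,80,9,0,0,0,80]]';python3 -m creep '[[0,0,0,0,0,0,80]]'
python3 - <<'E'
from h import *
s=robot.snapshot('scene');crop(s,(375,160),100,6,'pics/s8.png')
rows(T([.479,-.310,.037],[-np.pi/2,0,1.45]))
E
```

```text
time: 18.3
tool_pos: [0.4784, -0.3097, 0.0934]
ee_rot: [-1.57, -0.001, 1.458]
wrist_force: [-0.4, -0.4, -0.4]
width: 0.0642
time: 18.42
tool_pos: [0.4794, -0.3105, 0.0954]
ee_rot: [-1.573, 0.001, 1.458]
wrist_force: [0.4, 0.1, 0.3]
width: 0.0646
pics/s8.png origin 325 122 scale 6
t 18.48 shift mm [ 0.6 58.5  0.7] rot deg [ 0.14  0.44 -0.09] w 0.0644
```

View pics/s8.png

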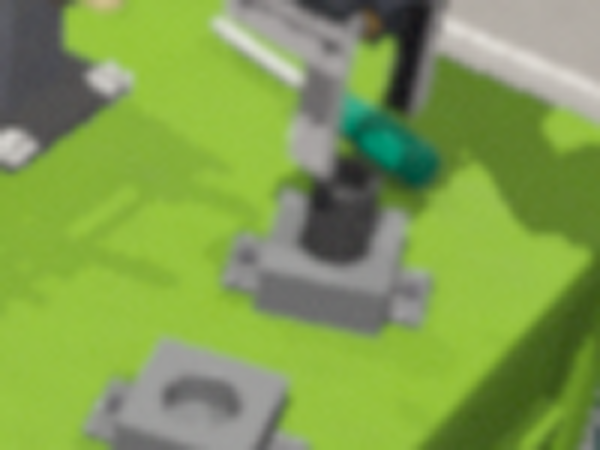

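```bash
python3 -m creep '[[0,15,0,0,0,0,80],[0,30,0,0,0,0,80],[0,45,0,0,0,0,80],[0,54,0,0,0,0,80],[0,57,0,0,0,0,80]]';python3 -m creep '[[0,0,0,0,0,0,80]]'
python3 - <<'E'
from h import *
s=robot.snapshot('scene');crop(s,(375,160),100,6,'pics/s9.png')
rows(T([.479,-.310,.037],[-np.pi/2,0,1.45]))
E
```

```text
time: 19.1
tool_pos: [0.4781, -0.3097, 0.0356]
ee_rot: [-1.569, -0.001, 1.458]
wrist_force: [-0.1, -0.6, -0.1]
width: 0.0645
time: 19.23
tool_pos: [0.4787, -0.3101, 0.0368]
ee_rot: [-1.571, 0.0, 1.457]
wrist_force: [-0.2, 0.4, -0.1]
width: 0.0646
pics/s9.png origin 325 122 scale 6
t 19.27 shift mm [ 0.3  0.2 -0.1] rot deg [ 0.04  0.43 -0.03] w 0.0645
```

View pics/s9.png

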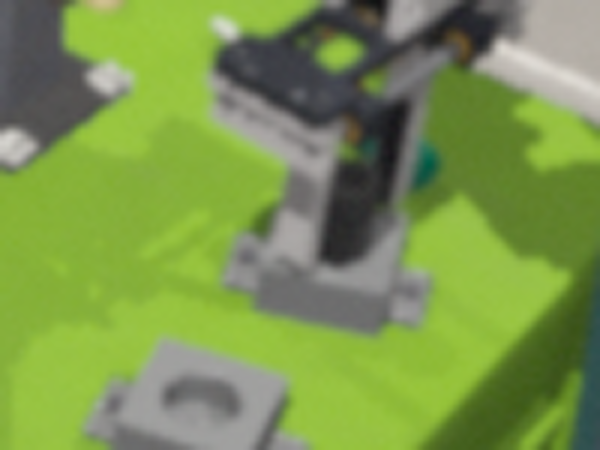

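The fingers straddle the sleeve: the near finger is at (300,230) and the sleeve at (355,220). I'll close them.

```bash
python3 -m creep '[[0,0,0,0,0,0,255],[0,0,0,0,0,0,255],[0,0,0,0,0,0,255],[0,0,0,0,0,0,255],[0,0,0,0,0,0,255]]'; python3 -m creep '[[0,0,0,0,0,0,255],[0,0,0,0,0,0,255]]'; python3 -m creep '[[0,-10,0,0,0,0,255],[0,-25,0,0,0,0,255],[0,-40,0,0,0,0,255],[0,-60,0,0,0,0,255],[0,-60,0,0,0,0,255]]'
```

```text
time: 19.9
tool_pos: [0.4787, -0.3099, 0.0371]
ee_rot: [-1.571, -0.0, 1.458]
wrist_force: [-0.1, 1.4, 1.7]
width: 0.0345
time: 20.15
tool_pos: [0.4787, -0.31, 0.0371]
ee_rot: [-1.571, -0.0, 1.458]
wrist_force: [0.5, 2.1, 1.7]
width: 0.0346
time: 20.78
tool_pos: [0.4799, -0.3113, 0.0999]
ee_rot: [-1.576, 0.003, 1.457]
wrist_force: [0.4, -0.3, -2.6]
width: 0.0345
```

```bash
cat > g.py <<'E'
from h import *
def goal(d,lens=(.6865,.021,.080),yaw=.111,le=.027):
    c,s=np.cos(yaw),np.sin(yaw);h=np.sqrt(.5)
    u=np.array([-h*c,-h*s,h]);x=np.array([-s,c,0]);y=-u;z=np.cross(x,y)
    M=np.eye(4);M[:3,:3]=np.c_[x,y,z];M[:3,3]=np.array(lens)+(d+le)*u;return M
E
python3 - <<'E'
from g import *
G=goal(.16);print(G[:3,3]);rows(G);rows(goal(.07));o=robot.get_obs();print(o['joint_positions'])
E
```

```text
[0.55508479 0.00635271 0.21222897]
t 20.77 shift mm [ 323.7 -113.2  -39.3] rot deg [-44.56 -12.1   -5.25] w 0.0345
t 20.77 shift mm [ 338.1  -49.3 -101. ] rot deg [-44.56 -12.1   -5.25] w 0.0345
[-6.74285127e-01  1.75060558e-01  1.48366587e+00 -2.57276700e-04
  1.47712936e+00 -2.13169136e+00]
```

```bash
python3 -m creep '[[25,-30,-3,0,-1,0,255],[65,-60,-8,-3,-2,0,255],[105,-85,-13,-8,-4,-1,255],[145,-100,-18,-14,-5,-2,255],[185,-113,-22,-20,-6,-2.5,255]]'
python3 - <<'E'
from g import *
rows(goal(.16));o=robot.get_obs();print(o['joint_positions'])
E
```

```text
time: 21.4
tool_pos: [0.5213, -0.1276, 0.2102]
ee_rot: [-1.924, -0.025, 1.568]
wrist_force: [-0.0, -0.0, -3.3]
width: 0.0345
t 21.4 shift mm [134.   12.8 -31. ] rot deg [-24.64  -6.3   -2.35] w 0.0345
[-0.46085018 -0.19878772  1.67630995  0.17874255  1.35757958 -2.03537695]
```

```bash
python3 -m creep '[[27,2,-6,-5,-1,0,255],[60,5,-13,-11,-3,-1,255],[93,8,-20,-17,-4,-2,255],[120,11,-27,-22,-6,-2,255],[134,12,-31,-24.6,-6.3,-2.3,255]]';python3 -m creep '[[0,0,0,0,0,0,255],[0,0,0,0,0,0,255]]'
python3 - <<'E'
from g import *
rows(goal(.16));o=robot.get_obs();print(o['joint_positions'])
s=robot.snapshot('scene');crop(s,(285,165),140,5,'pics/s10.png')
E
```

```text
time: 22.02
tool_pos: [0.5531, 0.0068, 0.2097]
ee_rot: [-2.35, -0.0, 1.683]
wrist_force: [-0.0, 0.6, -3.3]
width: 0.0345
time: 22.28
tool_pos: [0.5549, 0.0048, 0.2123]
ee_rot: [-2.351, 0.001, 1.681]
wrist_force: [1.3, -0.1, -2.6]
width: 0.0342
t 22.27 shift mm [ 1.5  0.3 -0.3] rot deg [-0.27  0.   -0.07] w 0.0342
[-0.25480392 -0.45097283  2.01105178  0.33605013  0.86325729 -2.05972612]
pics/s10.png origin 215 112 scale 5
```

View pics/s10.png

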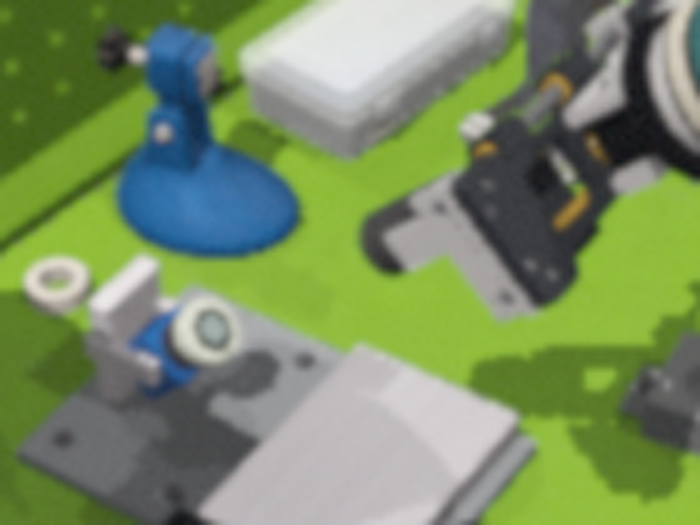

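The sleeve is tilted: its lower end is at (382,240) in the crop, pointing at the lens at (210,330). I'll advance along the line of sight.

```bash
python3 -m creep '[[1,15,0,0,0,0,255],[1,35,0,0,0,0,255],[1,55,0,0,0,0,255],[1,70,0,0,0,0,255],[1,75,0,0,0,0,255]]';python3 -m creep '[[0,0,0,0,0,0,255],[0,0,0,0,0,0,255]]'
python3 - <<'E'
from g import *
rows(goal(.07));o=robot.get_obs();print(o['joint_positions'])
s=robot.snapshot('scene');crop(s,(265,165),120,6,'pics/s11.png')
t=robot.snapshot('top');crop(t,(298,185),120,6,'pics/t11.png')
C=T(o['tool_pos'],o['ee_rot']);
for nm,c,o0 in(('s',s,(205,120)),('t',t,(238,140))):
  P=[(C@[0,a,0,1])[:3] for a in(.027,-.037)]+[[.6865,.021,.08]]
  print(nm,((proj(c,np.array(P))-o0)*6).round(0).tolist())
E
```

```text
time: 22.95
tool_pos: [0.6076, 0.012, 0.1573]
ee_rot: [-2.35, -0.0, 1.681]
wrist_force: [0.9, 0.2, -3.5]
width: 0.0343
time: 23.2
tool_pos: [0.6077, 0.0119, 0.1601]
ee_rot: [-2.354, 0.001, 1.681]
wrist_force: [0.4, 0.7, -3.1]
width: 0.0348
t 23.2 shift mm [ 0.4 15.8  0.5] rot deg [-0.12  0.   -0.06] w 0.0348
[-0.19884445 -0.27218977  1.99758385  0.34446685  0.68659813 -2.06451897]
pics/s11.png origin 205 120 scale 6
pics/t11.png origin 238 140 scale 6
s [[415.0, 294.0], [500.0, 253.0], [312.0, 345.0]]
t [[408.0, 231.0], [425.0, 305.0], [385.0, 140.0]]
```

View pics/s11.png

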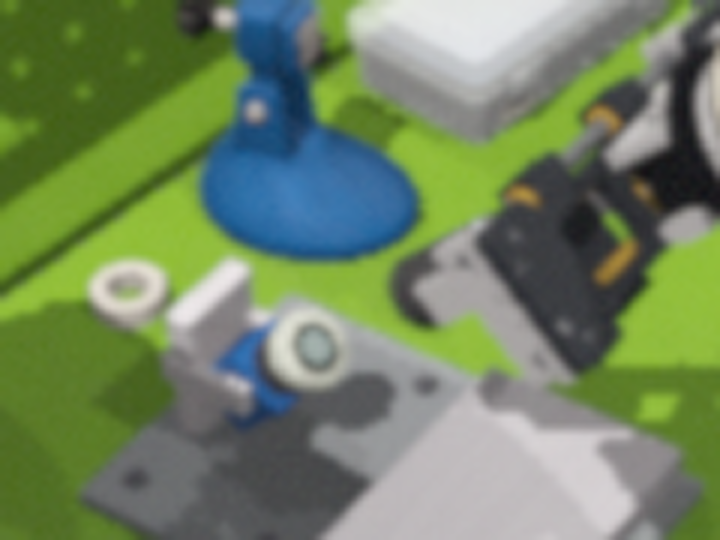

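View pics/t11.png

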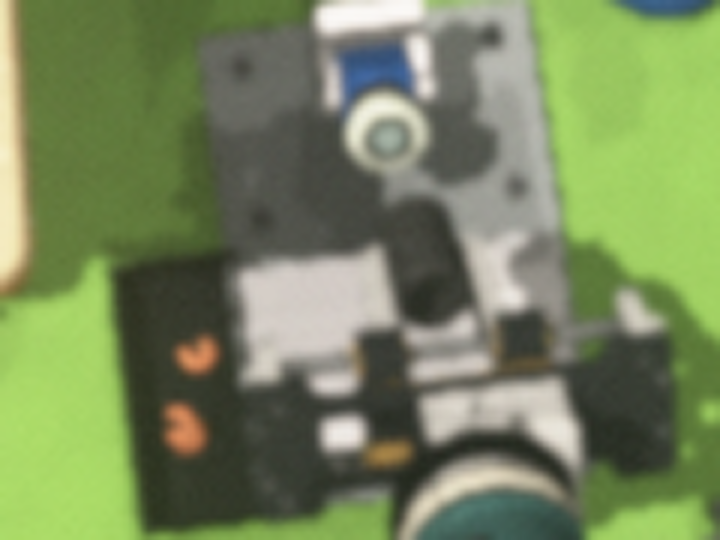

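The prediction matches the pictures: the sleeve's lower end is at about (412,290) in the scene crop and (410,210) in the top crop, and the lens at (317,345) and (387,137). The chips are in the gutter at (197,353) and (185,432). Last advance is 15 mm.

```bash
python3 -m creep '[[0,5,0,0,0,0,255],[0,10,0,0,0,0,255],[0,14,0,0,0,0,255],[0,14,0,0,0,0,255],[0,14,0,0,0,0,255]]';python3 -m creep '[[0,0,0,0,0,0,255],[0,0,0,0,0,0,255],[0,0,0,0,0,0,255],[0,0,0,0,0,0,255]]'
python3 - <<'E'
from g import *
rows(goal(.07));o=robot.get_obs();print(o['joint_positions'],np.abs(o['qvel']).max())
s=robot.snapshot('scene');crop(s,(260,205),160,4,'pics/s12.png')
cv2.imwrite('pics/s12f.png',s['color'])
C=T(o['tool_pos'],o['ee_rot']);print('tcp',o['tool_pos'],'d',robot.snapshot('top')['fx'])
print('lower end',(C@[0,.027,0,1])[:3])
E
```

```text
time: 23.92
tool_pos: [0.6173, 0.0131, 0.1493]
ee_rot: [-2.353, 0.0, 1.681]
wrist_force: [0.2, 0.0, -4.1]
width: 0.0347
time: 24.42
tool_pos: [0.6173, 0.013, 0.1494]
ee_rot: [-2.353, 0.001, 1.681]
wrist_force: [1.1, 0.6, -3.1]
width: 0.0345
t 24.43 shift mm [ 0.2  1.4 -0.2] rot deg [-0.19 -0.01 -0.05] w 0.0345
[-0.19056984 -0.23644992  1.99229458  0.34880126  0.65631397 -2.06837538] 0.0019581995424996154
pics/s12.png origin 180 145 scale 4
tcp [0.61725462 0.01304134 0.14941328] d 477.20266977677414
lower end [0.63616877 0.01512724 0.13025854]
```

View pics/s12.png

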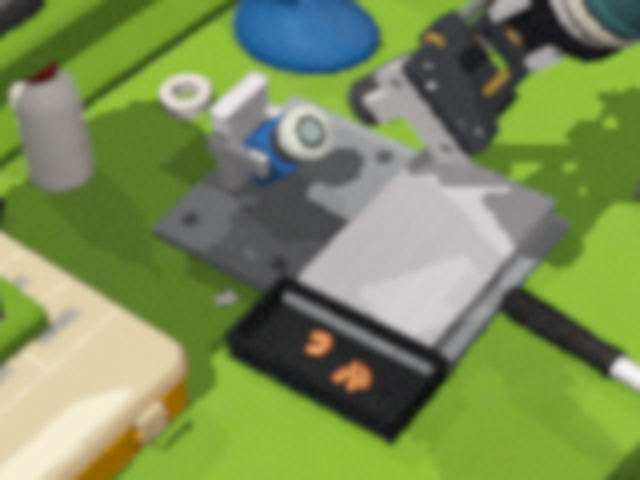

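View pics/s12f.png

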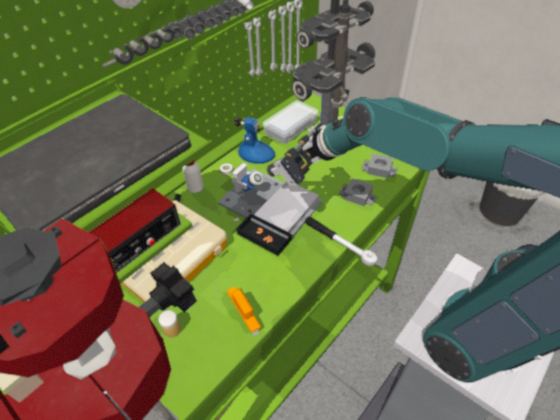

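All checks agree. The sleeve's lower end is about 71 mm from the lens, on the line of sight and still. The chips lie in the gutter at (320,343) and (352,377) in the crop. In the full picture the scraper stands at (242,308), with the jar at (170,322) and the ratchet at (340,240) where they started.

```bash
python3 -c "
from bench import robot
print(robot.close_job())"
```

```text
the job is handed in; nothing more can be done
None
```

The job is done and handed in at about 24.5 s of the 72 s allowed; closing it returned no verdict.

- **Chips:** I swept the plate once with the scraper. The last pictures show the plate clear and all three chips in the gutter, two of them touching.
- **Scraper:** it is back on the bench where it started, upright and released.
- **Sleeve:** I drew it out of the farther holder and tilted it 45° over the plate. By the measured tool pose and my fitted lens position, its lower end is about 71 mm from the lens. It is within about 1 mm of the line of sight sideways and square to within 1°. That lens position is good only to a few millimetres.
- **Hold:** at hand-in the grip opening read 34.5 mm and the joints were practically still. The wrist felt about the sleeve's weight.
- **Others:** the jar and ratchet look unmoved in the last picture. Wrist force stayed at a few newtons throughout.

One small disagreement: the two cameras differed by 3–5 mm on the station and scraper positions. I used a value between them for the station and the lens. No check failed.

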